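# Gauge a brass ferrule sleeve and sort it

## Task

Take the brass sleeve that stands in the rack hole next to the wooden knob and try it on the upright gauge pin, to see whether it slides all the way down to the base or stops on the pin's tip. If it goes all the way down, take it off again and stand it fully home in the empty hole of the two-hole wooden block; if it stops on the tip, put it in the open metal tray. Leave the other sleeve in the rack and everything else where it is.

Things in the scene. Friction and masses are not known exactly. Their poses are not given: they have to be found in the camera images.
- rack: fixed light wooden block 200 x 64 x 40 mm with three blind 27 mm holes, 25 mm deep (floor 15 mm above the table), along its x axis at -48, 0, +48 mm. A dark wooden knob (24 mm wide, 27 mm high) stands on it at x = -86 mm, the end towards the robot. A sleeve in each end hole, a wooden pin in the middle one. Origin: centre of its underside; x along the row, away from the knob
- check_hole (a point): mouth centre (40 mm above the table) of the rack hole next to the knob; the sleeve to be tried stands here. Axes as the rack's
- waiting_hole (a point): mouth centre of the rack hole farthest from the knob; the sleeve here must stay. Axes as the rack's
- gauge: fixed gauge: round steel base of 84 mm diameter, 20 mm high, with an upright steel pin of 12 mm diameter that stands 45 mm above the base, its last 3 mm chamfered to an 8 mm flat. Origin: centre of the base's underside, on the table, on the pin's axis; z up
- pin_foot (a point): on the pin's axis at the base's upper face, 20 mm above the table: where the lower end of a sleeve that fits comes to rest
- pin_tip (a point): top of the pin, 65 mm above the table: where a sleeve that does not fit stops (its lower end at most 3 mm below the tip)
- ready_block: fixed light wooden block 130 x 64 x 40 mm, no knob, with two blind holes of 27 mm diameter, 25 mm deep, at x = -26 mm (empty, towards the robot) and x = +26 mm (holds a wooden file handle). Origin: centre of its underside, on the table; x along the row
- ready_hole (a point): mouth centre (40 mm above the table) of the empty hole of the two-hole block. Axes as the block's. A sleeve fully home has its lower end 25 mm below this point
- tray: fixed open aluminium tray, 120 x 120 mm outside, walls 4 mm thick, rim 30 mm above the table, inner floor about 4 mm above the table. Origin: centre of its underside, on the table
- sleeve_a: one of two brass tubes, 22 mm outside diameter, 70 mm long, alike outside, open at both ends. One has a 15.5 mm bore (about 100 g) and passes the gauge pin, the other 10 mm (about 160 g) and does not: try it to find out. They start upright in the rack's end holes, in either order, tops 45 mm above the block. Origin: centre of the lower end; z up along the tube
- sleeve_b: one of two brass tubes, 22 mm outside diameter, 70 mm long, alike outside, open at both ends. One has a 15.5 mm bore (about 100 g) and passes the gauge pin, the other 10 mm (about 160 g) and does not: try it to find out. They start upright in the rack's end holes, in either order, tops 45 mm above the block. Origin: centre of the lower end; z up along the tube
- sleeve_a_mid (a point): middle of sleeve_a, on its axis, 35 mm from either end
- sleeve_b_mid (a point): middle of sleeve_b, on its axis, 35 mm from either end
- wood_pin: turned dark wooden pin, 19 mm thick, 73 mm long, upright in the rack's middle hole, top 88 mm above the table. Origin: centre of its foot. Bystander: leave it where it is
- file_handle: turned wooden handle, up to 26 mm thick, 78 mm long, upright in the other hole of the two-hole block, top 93 mm above the table. Origin: centre of its foot. Bystander: leave it where it is
- wax_jar: amber glass jar with steel lid, 68 mm diameter, 60 mm high, on the table. Origin: centre of its foot. Bystander: leave it where it is
- offcut: block of light wood 50 x 90 x 30 mm on the table. Origin: centre of its underside. Bystander: leave it where it is
- turned_bowl: dark wooden bowl, 120 mm across, 50 mm high, beyond the task's things. Origin: centre of its foot. Bystander: leave it where it is
- screwdriver: screwdriver 220 mm long, lying beyond the task's things. Origin: a point on its underside. Bystander: leave it where it is
- wrench: wrench 180 mm long, lying to the left of the task's things. Origin: a point on its underside. Bystander: leave it where it is
- finial: turned light wooden finial, 56 mm foot, 90 mm high, standing beyond the task's things. Origin: centre of its foot. Bystander: leave it where it is
Not all that is in view belongs to the job. Of the things shaped like the tray, the aluminium one is meant.

How it is judged (in metres and radians):
On the way:
1. the sleeve has been tried: upright over the pin (within 4 mm), its lower end within 5 mm of the base if it fits, else (within 5 mm) pressing on the tip with 1 N or more (((horizontal distance between sleeve_a and pin_foot below 0.004 m and z of sleeve_a in the frame of pin_foot below 0.005 m and angle between sleeve_a's own z axis and vertical below 0.12 rad) or (horizontal distance between sleeve_b and pin_tip below 0.005 m and z of sleeve_b in the frame of pin_tip below 0.003 m and angle between sleeve_b's own z axis and vertical below 0.15 rad and contact force between sleeve_b and gauge above 1 N))), for 0.1 s.
At the end, for the whole second after the job is handed in: Tried sleeve at rest: if it fits, upright (0.15 rad) in the two-hole block's empty hole, lower end within 5 mm of its axis and 21 mm or more below its mouth; else in the tray (middle within 58 mm of centre along each side, under 46 mm high). Other sleeve still home in the hole far from the knob (((horizontal distance between sleeve_a and ready_hole below 0.005 m and z of sleeve_a in the frame of ready_hole below -0.021 m and angle between sleeve_a's own z axis and vertical below 0.15 rad and linear speed of sleeve_a below 0.02 m/s and (horizontal distance between sleeve_b and waiting_hole below 0.005 m and z of sleeve_b in the frame of waiting_hole below -0.02 m and angle between sleeve_b's own z axis and vertical below 0.15 rad)) or (x of sleeve_b_mid in the frame of tray between -0.058 and 0.058 m and y of sleeve_b_mid in the frame of tray between -0.058 and 0.058 m and z of sleeve_b_mid in the frame of tray below 0.046 m and linear speed of sleeve_b below 0.02 m/s and (horizontal distance between sleeve_a and waiting_hole below 0.005 m and z of sleeve_a in the frame of waiting_hole below -0.02 m and angle between sleeve_a's own z axis and vertical below 0.15 rad)))); the robot touches nothing.
It fails at once if a bystander is moved more than 30 mm (distance of any of wood_pin, file_handle, wax_jar, offcut, turned_bowl, screwdriver, wrench, finial from where it was at the start of the episode above 0.03 m).
It also fails if it takes over 56 s, if anything falls off the work surface, if the arm or the gripper's body presses on something with over 40 N, if the wrist force passes 120 N, or if a joint passes its speed limit or range.

## Robot

A 6-joint arm with a two-finger parallel gripper is mounted at the origin on the work surface. World frame = base frame: x ahead of the robot, y to its left, z up, the work surface at z = 0. Lengths are in m, angles in degrees, forces in N, time in s.
With the tool pointing down it reaches from about 0.325 to 0.775 m from the base axis. Payload 5.5 kg.
Tool frame: the origin (TCP) lies at the centre of the arm's flange, where the gripper is bolted on; the fingertips stand 182 mm ahead of it and the grasp point (between the pads) lies 163 mm ahead of it; z points along the fingers, y is the line along which they close (so a half turn about z gives the same grasp; the last joint's range is limited). The gripper opens to 88 mm and grips with 3 to 60 N. Pads are 20 mm wide; open, the fingers measure 115 mm over their backs; the gripper's body (75 mm by 178 mm) begins 61 mm behind the grasp point.
Start: joints at [70.606, 5.22, 70.514, -0, 104.267, -3.249], TCP at [0.167, 0.576, 0.405] pointing down, gripper open.
Joint ranges: [-164.24, 164.24], [-49.07, 125.15], [9.68, 141.18], [-86.29, 266.29], [3.28, 154.24], [-151.56, 151.56]. Speed limits (degrees/s): [147.25, 147.25, 172.46, 180, 180, 180].

## Interface

Orientations are given as [roll, pitch, yaw] about the fixed x, y, z axes, in that order (R = Rz(yaw) Ry(pitch) Rx(roll)).
In Python, from station import r gives the robot as it stands. The module is installed in compiled form; this text tells all that it offers. Calls block until the motion is done:
- r.reach(position, orientation): joint-space move of the TCP to a pose.
- r.servo_line(position, rotation=None, speed=0.15): straight line of the TCP; rotation=None keeps the orientation; speed is the mean speed in m/s.
- r.move_joints(angles): joint-space move.
- r.let_go() and r.grab(squeeze=None): open the fingers fully, or close them until they stop; squeeze is the grip in N (None keeps the last).
- r.wait(seconds).
- r.inverse_kinematics(position, orientation): joint angles nearest the present ones, or None.
- r.sense(): the state.
- r.snapshot(name): name is "side" or "top" or "wrist"; returns a dict with "frame" (400x640x3 uint8, red, green, blue), "fx", "fy", "cx", "cy" (pixels), "R" (3x3) and "t" (3): a world point X has camera coordinates R X + t. Camera axes: x right, y down, z forward; pixel columns grow to the right and rows downward; lengths in m; the calibration is good to about 2 mm. A picture is of the moment at which its call begins. There is no depth.
A pose or a line that the arm cannot do raises r.IKError and nothing moves.
- r.hand_in(): hands the job in; it is judged then, once.
The state is a dict: "clock": time; "joints": joint angles; "joint_vel": joint speeds; "joint_torque": joint torques, N m; "tcp_pos": TCP position; "orientation": TCP orientation; "contact_force": force on the tool from outside, world axes, zero at the start; "torque": the same for the moment, N m; "opening": finger opening in m; "gripper_force": force on a finger pad.
Only numpy, scipy, OpenCV 4.12 (cv2) and the standard library are available. Lean on these libraries where they do the work, as an engineer would, in place of code of your own. Each camera call takes 0.05 s, during which the arm holds its last target. There are 200 camera calls.

## Working session

There is one attempt and no reset: what is moved stays moved. The work goes in short steps, each a Python script; the robot and the scene stay as the last script left them, time stands still between calls to the robot, and variables do not carry over. Pictures are saved under pics/ and viewed, at most 10 in all, crops included, and the job is handed in when it is done.

```bash
mkdir -p pics
python3 - <<'E'
from station import r
import cv2,pickle
d={n:r.snapshot(n) for n in("side","top","wrist")}
pickle.dump(d,open("s0.pkl","wb"))
for n in d:
    cv2.imwrite(f"pics/{n}0.png",d[n]["frame"][:,:,::-1]); print(n,d[n]["fx"],d[n]["cx"],d[n]["cy"],d[n]["R"],d[n]["t"])
print(r.sense())
E
```

```text
side 508.44807004214096 323.0570563514722 194.1227894436492 [[-9.77215014e-01 -2.12251776e-01 -2.05248540e-05]
 [-1.42671376e-01  6.56935874e-01 -7.40324345e-01]
 [ 1.57148641e-01 -7.23453137e-01 -6.72249852e-01]] [0.5122158  0.11096181 1.29859797]
top 477.2129163799021 317.86389584289276 199.44090924084696 [[ 2.67954896e-02 -9.99633629e-01  3.82230228e-03]
 [-9.93522704e-01 -2.70536925e-02 -1.10366368e-01]
 [ 1.10429340e-01 -8.40223233e-04 -9.93883622e-01]] [0.04896444 0.52523285 1.29139702]
wrist 307.2295783416434 316.77481532144554 197.0548401127846 [[ 0.27801762  0.9605732  -0.00230929]
 [ 0.91971489 -0.26549679  0.28919886]
 [ 0.27718356 -0.08252626 -0.95726626]] [-0.59892313 -0.03536374  0.39150387]
{'clock': 0.15, 'joints': array([ 7.06049590e+01,  5.25142989e+00,  7.05645383e+01,  1.13497967e-03,
        1.04265743e+02, -3.24937750e+00]), 'joint_vel': array([-0.00607421, -0.20499441, -0.25831722, -0.02054795, -0.02838044,
        0.00247167]), 'joint_torque': array([ 1.27293322e-03, -4.47042668e+01, -4.06907308e+01,  6.98139262e-02,
        2.74987874e-02, -1.18582989e-04]), 'tcp_pos': array([0.16686914, 0.57637633, 0.40379963]), 'orientation': array([-1.79918482e+02, -5.73018189e-03,  1.63854611e+02]), 'contact_force': array([ 0.19674529,  0.01068338, -0.69414375]), 'torque': array([ 0.03587524, -0.00015524,  0.04076611]), 'gripper_force': 0.0, 'opening': 0.08809577185754484}
```

View pics/top0.png

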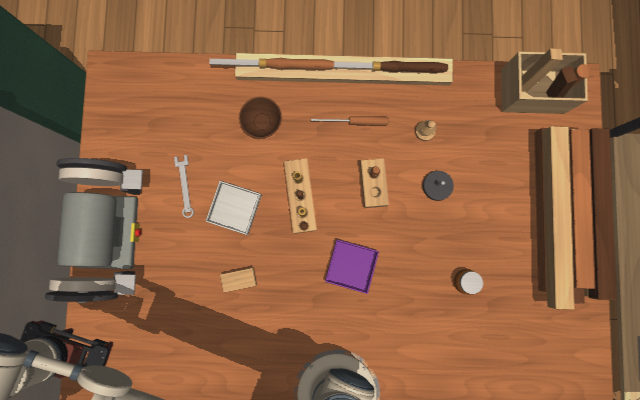

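View pics/side0.png

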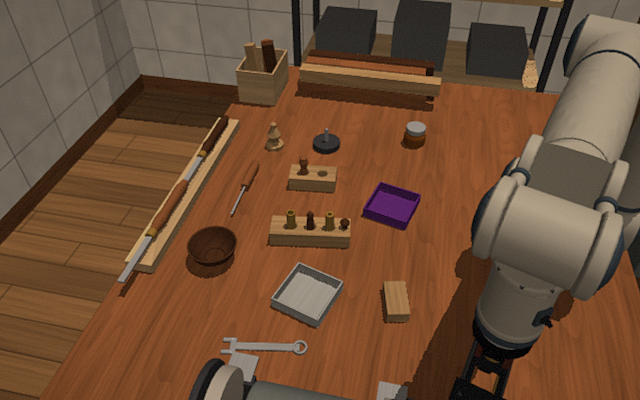

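Top view: the rack runs (292,160)–(308,230) with its knob at (304,226). The sleeve to try is at about (302,211) and the other at (297,176). The empty ready hole is at (376,192), the gauge at (438,185) and the aluminium tray at (233,208). The side view agrees. Next I'll locate these roughly, then view them from the wrist camera.

```bash
cat > h.py <<'E'
import numpy as np,cv2,pickle
def ray(s,u,v):
    d=s["R"].T@np.array([(u-s["cx"])/s["fx"],(v-s["cy"])/s["fy"],1]); return -s["R"].T@s["t"],d
def atz(s,u,v,z):
    c,d=ray(s,u,v); return c+d*(z-c[2])/d[2]
def tri(*obs):
    A=np.zeros((3,3));b=np.zeros(3)
    for s,u,v in obs:
        c,d=ray(s,u,v);d=d/np.linalg.norm(d);P=np.eye(3)-np.outer(d,d);A+=P;b+=P@c
    x=np.linalg.solve(A,b); return x,[np.round(proj(s,x)-(u,v),1) for s,u,v in obs]
def proj(s,X):
    p=s["R"]@X+s["t"]; return np.array([s["fx"]*p[0]/p[2]+s["cx"],s["fy"]*p[1]/p[2]+s["cy"]])
E
python3 - <<'E'
from h import *
np.set_printoptions(precision=4,suppress=True)
d=pickle.load(open("s0.pkl","rb"));t=d["top"]
for n,u,v,z in [("check",302,211,.085),("wait",297,176,.085),("knob",304,226,.067),("ready",376,192,.04),("handle",374,171,.093),("pin",438,184,.065),("tray",233,208,.03)]:
    p=atz(t,u,v,z);print(n,p,np.hypot(*p[:2]))
w=d["wrist"]; Rt=None
from scipy.spatial.transform import Rotation as Ro
from station import r
s=r.sense();R=Ro.from_euler("xyz",s["orientation"],degrees=True).as_matrix()
print("cam in tool",R.T@(-w["R"].T@w["t"]-s["tcp_pos"]),"cam axes in tool\n",w["R"]@R)
E
```

```text
check [0.4856 0.1042 0.085 ] 0.4967078658311337
wait [0.5788 0.1204 0.085 ] 0.5911524556189162
knob [0.4472 0.0983 0.067 ] 0.4578339796233751
ready [ 0.5474 -0.0961  0.04  ] 0.5557958096189343
handle [ 0.5965 -0.0835  0.093 ] 0.6022969474467643
pin [ 0.5705 -0.2604  0.065 ] 0.6271334951003585
tray [0.4935 0.2964 0.03  ] 0.5756729442481774
cam in tool [ 0.0794 -0.0002  0.0202] cam axes in tool
 [[ 0.0001  1.      0.0009]
 [-0.9572  0.0003 -0.2893]
 [-0.2893 -0.0008  0.9572]]
```

Run:
```python
from h import *
from station import r
d={}
for n,y in(("A",0.0),("B",-.15)):
    r.reach([.545,y,.36],[180,0,190]); r.wait(.3); d[n]=r.snapshot("wrist")
    cv2.imwrite(f"pics/w{n}.png",cv2.resize(d[n]["frame"][:,:,::-1],(800,500),interpolation=cv2.INTER_CUBIC))
s=r.sense();print(s["clock"],s["joints"],s["tcp_pos"],s["orientation"])
pickle.dump(d,open("s1.pkl","wb"))
```

```text
3.95 [-1.87324601e+01 -4.23022657e-01  8.08137839e+01  6.39172973e-03
  9.95958792e+01 -1.18826059e+02] [ 0.54516947 -0.14895279  0.36013458] [-1.79999080e+02  1.47426719e-02 -1.69905335e+02]
```

View pics/wA.png

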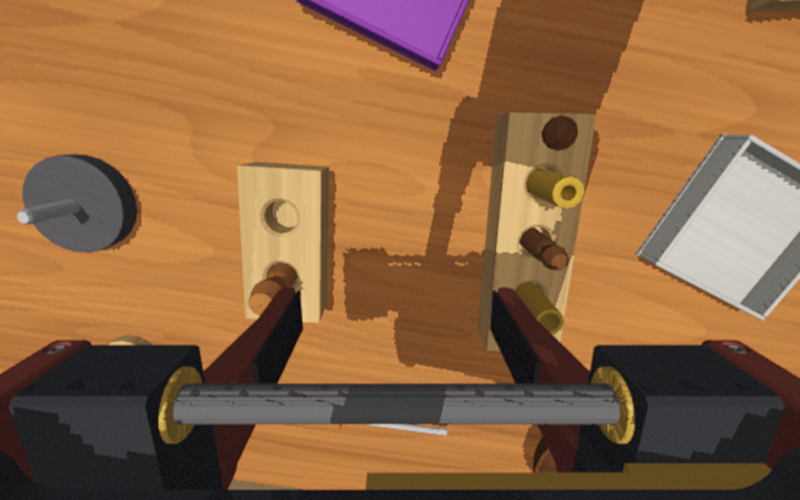

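View pics/wB.png

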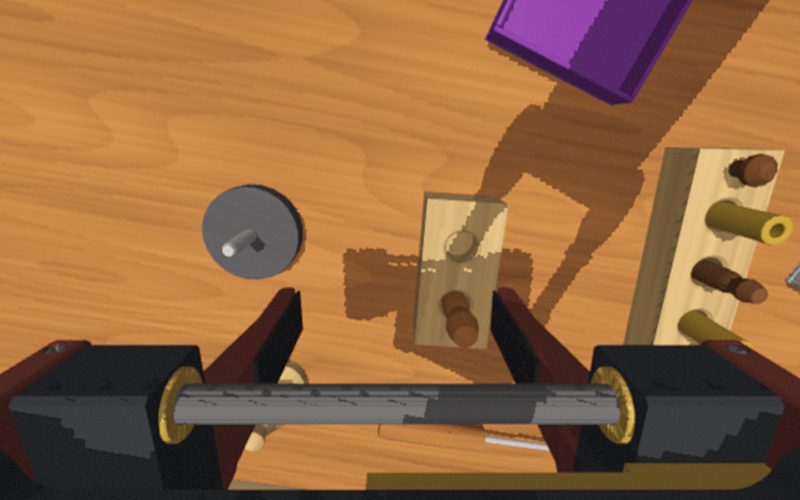

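View A (800-wide scale): check sleeve's top ring (568,192), ready hole (280,215), pin tip (25,217). View B: ring (777,230), hole (460,246), tip (230,250). I'll enlarge these in one montage.

Run:
```python
from h import *
d=pickle.load(open("s1.pkl","rb"));rows=[]
for n,L in(("A",[(568,192),(280,215),(25,217)]),("B",[(777,230),(460,246),(230,250)])):
    T=[]
    for u,v in L:
        x0=min(max(int(u*.8)-20,0),600);y0=int(v*.8)-20
        t=cv2.resize(d[n]["frame"][y0:y0+40,x0:x0+40,::-1],(260,260),interpolation=cv2.INTER_NEAREST)
        for k in range(0,40,10):
            p=int(k*6.5);cv2.putText(t,str(x0+k),(p,10),0,.35,(255,255,255),1);cv2.putText(t,str(y0+k),(0,p+10),0,.35,(0,255,255),1)
            cv2.line(t,(p,0),(p,259),(255,255,0),1);cv2.line(t,(0,p),(259,p),(255,255,0),1)
        T.append(t)
    rows.append(np.hstack(T))
cv2.imwrite("pics/m1.png",np.vstack(rows))
```

```text
(no output)
```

View pics/m1.png

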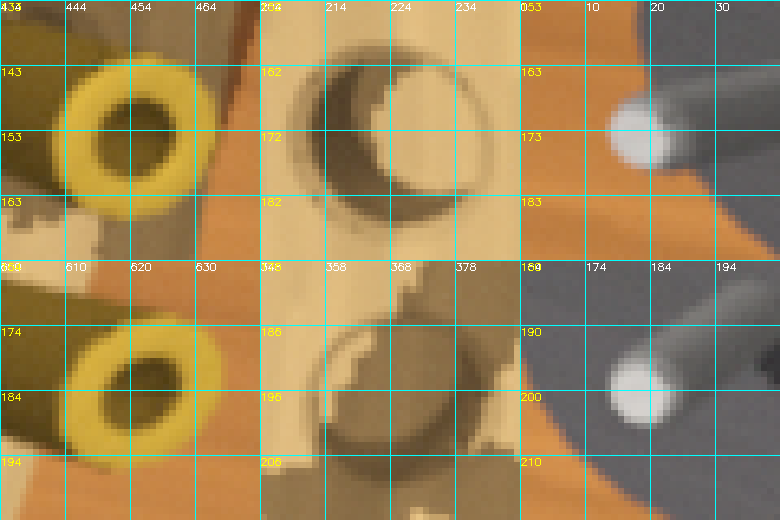

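The crops give these full-image pixels. A: ring (454.0,153.5), hole (223.8,172.3), tip (17.8,173.0). B: ring (621,183.8), hole (369,196.6), tip (182,200.3). The bore is about half the outer diameter, so it looks like the 10 mm one, which the trial will settle.

Run:
```python
from h import *
np.set_printoptions(precision=4,suppress=True)
d=pickle.load(open("s1.pkl","rb"));A,B=d["A"],d["B"];t=pickle.load(open("s0.pkl","rb"))["top"]
for n,a,b,z in(("ring",(454,153.5),(621,183.8),.085),("hole",(223.8,172.3),(369,196.6),.04),("tip",(17.8,173),(182,200.3),.065)):
    x,e=tri((A,*a),(B,*b));print(n,x,e,"atz",atz(A,*a,z)[:2],atz(B,*b,z)[:2],"top px",proj(t,x))
# rack corners / tray corners in A (800px scale), at given heights
s=.8
for n,u,v,z in(("rack TL",509,112,.04),("rack TR",597,115,.04),("knobtop",561,132,.067),("woodpin",556,258,.088),("wait",543,318,.085),("tray left",640,255,.03),("tray bottom",763,318,.03),("tray top",752,136,.03)):
    print(n,atz(A,u*s,v*s,z))
for n,u,v in(("tray L",207,206),("T",224,180),("R",261,190),("Bm",246,235)): print("top",n,atz(t,u,v,.03))
```

```text
ring [0.4855 0.1057 0.0841] [array([ 0., -0.]), array([-0.,  0.])] atz [0.4855 0.1052] [0.4855 0.1047] top px [301.4753 211.0607]
hole [ 0.5472 -0.0943  0.0379] [array([ 0. , -0.2]), array([-0. ,  0.1])] atz [ 0.5468 -0.0938] [ 0.5464 -0.0948] top px [375.2631 192.1737]
tip [ 0.5738 -0.2723  0.0652] [array([-0.1,  0.3]), array([ 0.1, -0.3])] atz [ 0.5736 -0.2724] [ 0.5742 -0.2725] top px [442.4467 182.9127]
rack TL [0.4395 0.066  0.04  ]
rack TR [0.4302 0.1306 0.04  ]
knobtop [0.4482 0.097  0.067 ]
woodpin [0.5307 0.1098 0.088 ]
wait [0.5779 0.1155 0.085 ]
tray left [0.5304 0.2077 0.03  ]
tray bottom [0.5676 0.3368 0.03  ]
tray top [0.4228 0.2587 0.03  ]
top tray L [0.4971 0.3683 0.03  ]
top T [0.5708 0.325  0.03  ]
top R [0.5456 0.2213 0.03  ]
top Bm [0.4202 0.2574 0.03  ]
```

Run:
```python
from h import *
from station import r
np.set_printoptions(precision=4,suppress=True)
o=[180,0,188]
r.reach([.4855,.1054,.34],o); r.servo_line([.4855,.1054,.231]); r.wait(.2)
r.grab(25); r.wait(.2); s=r.sense(); print(s["opening"],s["gripper_force"],s["tcp_pos"],s["contact_force"])
r.servo_line([.4855,.1054,.345]); s=r.sense(); print(s["opening"],s["contact_force"])
r.reach([.5738,-.2723,.345],o); r.servo_line([.5738,-.2723,.302]); r.wait(.3)
s=r.sense(); print(s["clock"],s["opening"],s["tcp_pos"],s["orientation"],s["contact_force"])
d={n:r.snapshot(n) for n in("side","top","wrist")};pickle.dump(d,open("s2.pkl","wb"))
def crop(f,u,v,w,h,W,H): return cv2.resize(f[v:v+h,u:u+w,::-1],(W,H),interpolation=cv2.INTER_CUBIC)
for n in d: print(n,proj(d[n],np.array([.5738,-.2723,.065])))
a=crop(d["wrist"]["frame"],160,150,320,250,480,375)
p=proj(d["side"],np.array([.5738,-.2723,.08])).astype(int)
b=crop(d["side"]["frame"],p[0]-20,p[1]-25,40,50,300,375)
cv2.imwrite("pics/hov.png",np.hstack([a,b]))
```

```text
0.02121812118955177 24.999486631641048 [0.4855 0.1054 0.231 ] [-0.3841  0.1142  0.2723]
0.02109834244166607 [ 0.1128 -0.4518 -2.3054]
10.3667 0.020979285026461812 [ 0.5739 -0.2724  0.3033] [-179.9352    0.0884 -172.0011] [ 0.2288  0.7252 -1.3909]
side [326.1184 128.8691]
top [442.4154 182.9256]
wrist [317.5881 214.2669]
```

View pics/hov.png

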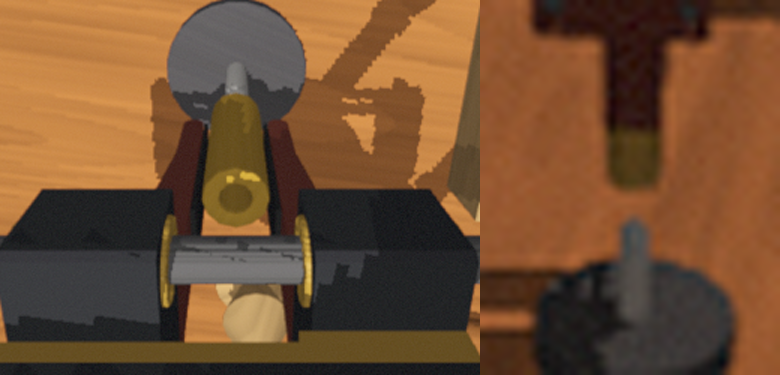

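The sleeve hangs centred over the pin in both views: crop x ≈ 236 in the wrist view and ≈ 634 in the side view. Now I'll lower it, watching the force.

Run:
```python
from h import *
from station import r
np.set_printoptions(precision=3,suppress=True)
f0=r.sense()["contact_force"]; z=.302; hit=False
r.servo_line([.5738,-.2723,.287],speed=.06); z=.287
while z>.236:
    z-=.0015; r.servo_line([.5738,-.2723,z],speed=.03); s=r.sense(); f=s["contact_force"]-f0
    if f[2]>5 or np.hypot(*f[:2])>10: hit=True;break
print(hit,z,s["tcp_pos"],f,"lower end z",s["tcp_pos"][2]-.163-.053)
r.wait(.5); s=r.sense(); print(s["contact_force"]-f0,s["opening"],s["torque"],s["clock"],s["orientation"])
d={n:r.snapshot(n) for n in("side","wrist")};pickle.dump(d,open("s3.pkl","wb"))
p=proj(d["side"],np.array([.5738,-.2723,.07])).astype(int)
a=cv2.resize(d["side"]["frame"][p[1]-30:p[1]+30,p[0]-30:p[0]+30,::-1],(375,375),interpolation=cv2.INTER_CUBIC)
b=cv2.resize(d["wrist"]["frame"][100:350,220:420,::-1],(300,375),interpolation=cv2.INTER_CUBIC)
cv2.imwrite("pics/try.png",np.hstack([a,b]))
```

```text
True 0.27649999999999997 [ 0.574 -0.272  0.279] [-2.655  1.209 10.307] lower end z 0.0625322494924376
[-2.518  1.762  9.114] 0.021176681284162262 [0.439 0.539 0.026] 13.1667 [-179.944    0.092 -171.992]
```

View pics/try.png

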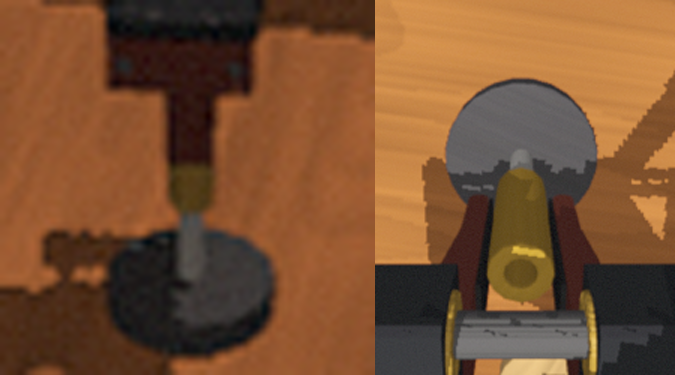

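It stops on the tip with 9 N on the wrist, lower end about 2.5 mm below the tip. In the picture the sleeve sits on top of the pin and the small bore is visible. So it goes in the tray; I'll measure that first.

Run:
```python
from h import *
from station import r
np.set_printoptions(precision=4,suppress=True)
t=pickle.load(open("s0.pkl","rb"))["top"]; f=t["frame"][165:250,195:275]
hsv=cv2.cvtColor(f,cv2.COLOR_RGB2HSV); m=((hsv[...,1]<60)&(hsv[...,2]>70)).astype(np.uint8)
m=cv2.morphologyEx(m,cv2.MORPH_OPEN,np.ones((3,3)))
c=max(cv2.findContours(m,0,2)[0],key=cv2.contourArea); R=cv2.minAreaRect(c)
q=np.array([atz(t,u+195,v+165,.025) for u,v in cv2.boxPoints(R)]); C=q.mean(0)
print(C,[np.linalg.norm(q[i]-q[i-1]) for i in range(4)])
if np.hypot(C[0]-.494,C[1]-.296)>.012: raise SystemExit("check tray")
o=[180,0,188]
r.servo_line([.5738,-.2723,.345]); r.reach([C[0],C[1],.345],o); r.wait(.1); s=r.sense(); print(s["opening"],s["clock"])
f0=s["contact_force"]; r.servo_line([C[0],C[1],.232]); z=.232
while z>.2215:
    z-=.002; r.servo_line([C[0],C[1],z],speed=.03); s=r.sense()
    if s["contact_force"][2]-f0[2]>3: break
print(z,s["tcp_pos"],s["contact_force"]-f0)
r.let_go(); r.wait(.3); r.servo_line([C[0],C[1],.36]); r.reach([.45,.10,.42],o); r.wait(.5)
d={n:r.snapshot(n) for n in("side","top")}
a=cv2.resize(d["top"]["frame"][150:250,195:325,::-1],(520,400),interpolation=cv2.INTER_CUBIC)
b=cv2.resize(d["side"]["frame"][200:330,260:351,::-1],(280,400),interpolation=cv2.INTER_CUBIC)
cv2.imwrite("pics/end.png",np.hstack([a,b])); print(r.sense()["clock"])
```

```text
[0.4963 0.2967 0.025 ] [np.float64(0.12265168996606132), np.float64(0.11990852440652058), np.float64(0.12384750262412221), np.float64(0.11953791617177809)]
0.020902752151025338 16.0417
0.22 [0.4964 0.2967 0.22  ] [-0.4206  0.4826  1.7726]
22.3917
```

View pics/end.png

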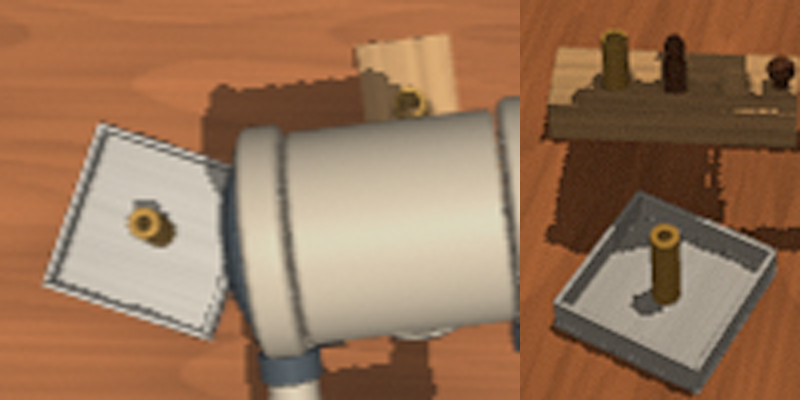

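The sleeve stands upright in the middle of the aluminium tray (crop (148,222) from above, (665,265) from the side). The other sleeve and the wooden pin are still in the rack, and the gripper is clear.

```bash
python3 -c "
from station import r
print(r.hand_in())"
```

```text
the job is handed in; nothing more can be done
None
```

The sleeve next to the knob stopped on the gauge pin's tip (about 9 N, so it doesn't fit), I stood it in the aluminium tray, left the other sleeve in the rack and handed the job in; no verdict was shown.

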